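# Try the slide keys until one opens the lock box

### The arm

A 7-joint arm with a two-finger parallel gripper is mounted at the origin on the work surface. World frame = base frame: x ahead of the robot, y to its left, z up, the work surface at z = 0. Lengths are in m, angles in rad, forces in N, time in s.
With the tool pointing down it reaches from about 0.4 to 0.875 m from the base axis. Payload 19.3 kg.
Tool frame: the origin (TCP) lies midway between the tips of the shut fingers; the grasp point (between the pads) lies 19 mm behind it (bot.grip_point_offset is the distance from the TCP to the grasp point, in m); z points along the fingers, y is the direction in which the jaws open and shut (so a half turn about z gives the same grasp; the last joint's range is limited). The gripper opens to 85 mm and grips with 20 to 120 N. Pads are 22 mm wide; open, the fingers measure 114 mm over their backs; the gripper's body (76 mm by 85 mm) begins 54 mm behind the grasp point. The pads swing forward as they close: fully open they stand 13 mm farther back than shut.
Start: joints at [-1.39, 0.521, -0.036, 1.599, 0.021, 1.021, -0.113], TCP at [0.155, 0.605, 0.231] pointing down, gripper open.
Joint ranges: [-2.91, 2.91], [-0.3, 2.13], [-1.5, 1.42], [0.17, 2.43], [-1.26, 4.41], [0.16, 1.93], [-2.52, 2.52]. Speed limits (rad/s): [1.89, 1.89, 2.39, 2.39, 3.01, 3.01, 3.01].

### API

Orientations are given as [roll, pitch, yaw] about the fixed x, y, z axes, in that order (R = Rz(yaw) Ry(pitch) Rx(roll)).
In Python, from workcell import bot, viewer, workorder gives the robot as it stands.
- The arm moves only by the tool move_arm, never from a script. Its argument "plan" is a list of rows, each a list of 6 numbers: the shift along the tool's x, y, z scaled (see below), then the turn, a rotation vector about the tool's x, y, z scaled (see below). A call has 1 to 5 rows; each row shifts and turns the commanded pose from where the row before left it, along the tool's axes as they then stand; what a row does not reach is not made up. The controller multiplies each number of a shift by 0.025 m and each number of a turn by pi rad. A row lasts 1/10 s, in which the tool goes at most 50 mm and 8.59 degrees, less where a joint would pass 70% of its speed; a pose out of reach is approached as far as the arm can. A call with a number of a shift or a turn outside -1 to 1 is refused whole. A call with a gripper value outside its range is refused whole. "claw" is the closure, from -1 (fully open) to 1 (shut), so that 0 is half open, set as the call begins (left out, the last holds). The fingers move at their own pace and stop on an object; "force" is the grip in N (left out, the last holds). Time passes only in rows, so rows that do not move let the fingers close. It gives the time, the measured TCP pose, the force and the opening at its end, in the units of the state.
- bot.observe(): the state, without advancing time (a new reading comes with each control period).
- viewer.grab_frame(name): name is "side" or "top"; returns the picture (384x512x3 uint8, red, green, blue); there is no depth.
- viewer.camera_info(name): a dict with "K" (3x3 intrinsics, pixels), "D" ([k1, k2, p1, p2, k3] as OpenCV has them; the pictures are not rectified), "R" (3x3) and "t" (3): a world point X has camera coordinates R X + t. Camera axes: x right, y down, z forward; pixel columns grow to the right and rows downward; lengths in m; the calibration is good to about 2 mm. A picture is of the moment at which its call begins. camera_info takes no time and is no camera call.
- workorder.job_done(): hands the job in, once; it reports no verdict.
The state is a dict: "clock": time; "qpos": joint angles; "qd": joint speeds; "joint_efforts": joint torques, N m; "position": TCP position; "tool_rot": TCP orientation; "force": force on the tool from outside, world axes, zero at the start; "moment": the same for the moment, N m; "grip_width": finger opening in m.
Only numpy, scipy, OpenCV 4.12 (cv2) and the standard library are available. Lean on these libraries where they do the work, as an engineer would, in place of code of your own. Each camera call takes 0.05 s, during which the arm holds its last target.

### The job

The white lock box on the shelf opens with just one of the three aluminium keys lying round it, and nobody remembers which. Try the keys one after another: slide a key nose first into the mouth of the lock, and when you have the right one push it fully home so that it turns the latch and the lid comes ajar, and leave it there. Lay the keys that do not fit flat on the shelf away from the lock, and leave the jar, the dish and the stacked containers where they are.

Things in the scene. Friction and masses are not known exactly. Their poses are not given: they have to be found in the camera images.
- lockbox: White steel lock box, fixed to the shelf. Origin: middle of the key mouth in its front face, at shelf level; x points straight into the lock (the way a key is pushed), z up. The mouth is a tunnel 66 mm wide and 15 mm high whose floor is the shelf itself. Lock case: x 0 to 90 mm, 200 mm wide, 60 mm high; behind it the box with its lid, x 90 to 200 mm, 73 mm high.
- lock_flare (a point): Middle of the open end of the guide, 54 mm in front of the mouth, at shelf level. Two aluminium rails 15 mm high, 6 mm thick stand on the shelf in front of the mouth: parallel and 66 mm apart inside from the mouth out to x = -20 mm, then flaring to about 92 mm apart at x = -54 mm (lockbox frame). A key pushed askew can jam in the flare: draw it back and centre it.
- lock_stop (a point): End stop in the tunnel, 78 mm in from the mouth. One fixed steel post 7 mm thick stands hidden in the tunnel, its front 22 mm in, at left, middle or right (y +18, 0 or -18 mm), unknown beforehand. A key whose slot does not meet it stops dead there, nose 22 mm in. The right key passes it, meets the latch arm 45 mm in (2 to 8 N to push on) and goes home to the stop.
- latch (a joint): Turning latch on top of the lock case (axis at x 49, y 52 mm of the lockbox frame): a dark bar 56 mm long on a steel disc, top 80 mm above the shelf. Radians: 0 locked, bar pointing straight back at the lid; the right key pushed home turns it anticlockwise seen from above to about 1.0. It stays where it is left. The lid is geared to it and rises about 0.3 rad about its far edge.
- key_a: Aluminium key, 150 to 310 g, flat on the shelf: blade 150 mm long, 60 wide, 12 thick, with a slot 15 mm wide and 62 mm long running back from its nose, 18 mm left of the middle (y = +18 mm). Origin: centre of the blade's underside; x points to the nose, z up. An upright bow stands across the blade near the tail.
- key_b: Second key, the same but for its slot, which lies in the middle of the blade (y = 0).
- key_c: Third key, the same but for its slot, which lies 18 mm right of the middle (y = -18 mm).
- key_a_bow (a point): Middle of the upright bow of key_a, 62 mm behind its origin (towards the tail), 46 mm above the underside. The bow is 14 mm thick along the key's x, 40 mm wide along y, and reaches from the blade's top (12 mm) up to a round top 66 mm above the shelf. With the key home 52 mm remain between the bow and the lock's front face.
- key_b_bow (a point): The same point of key_b; its bow is the same.
- key_c_bow (a point): The same point of key_c; its bow is the same.
- key_a_nose (a point): Middle of the nose of key_a, 75 mm ahead of its origin, 6 mm above its underside.
- key_b_nose (a point): The same point of key_b.
- key_c_nose (a point): The same point of key_c.
- jar: Bystander: glass jar with a steel cap, 70 mm across, 120 mm tall; origin at the centre of its underside.
- dish: Bystander: small white ceramic dish, 100 mm across, 25 mm high; origin at the centre of its underside.
- container_low: Bystander: clear plastic container 120 x 120 x 70 mm, the lower of the stacked pair; origin at the centre of its underside.
- container_top: Bystander: clear plastic container with a lid, 124 x 124 x 78 mm, standing on the lower one (top of the pair 148 mm above the shelf); origin at the centre of its underside.
Not all that is in view belongs to the job. What is shaped like the key_b but blue or pink is not meant.

How it is judged:
At the end, for the whole second after the job is handed in: The latch is turned by more than 0.8 rad; one key lies in the lock with its nose more than 66 mm inside the mouth; each of the other keys lies flat on the shelf with its middle more than 100 mm from the mouth; all keys are at rest (value of joint latch above 0.8 rad and (((x of key_a_nose in the frame of lockbox between 0.066 and 0.09 m and y of key_a_nose in the frame of lockbox between -0.01 and 0.01 m) and (horizontal distance between key_b and lockbox above 0.1 m and height (world z) of key_b between -0.01 and 0.012 m) and (horizontal distance between key_c and lockbox above 0.1 m and height (world z) of key_c between -0.01 and 0.012 m)) or ((x of key_b_nose in the frame of lockbox between 0.066 and 0.09 m and y of key_b_nose in the frame of lockbox between -0.01 and 0.01 m) and (horizontal distance between key_a and lockbox above 0.1 m and height (world z) of key_a between -0.01 and 0.012 m) and (horizontal distance between key_c and lockbox above 0.1 m and height (world z) of key_c between -0.01 and 0.012 m)) or ((x of key_c_nose in the frame of lockbox between 0.066 and 0.09 m and y of key_c_nose in the frame of lockbox between -0.01 and 0.01 m) and (horizontal distance between key_a and lockbox above 0.1 m and height (world z) of key_a between -0.01 and 0.012 m) and (horizontal distance between key_b and lockbox above 0.1 m and height (world z) of key_b between -0.01 and 0.012 m))) and angle between each of key_a, key_b, key_c's own z axis and vertical below 0.12 rad and linear speed of each of key_a, key_b, key_c below 0.02 m/s); the robot touches nothing.
It fails at once if the jar is shifted by more than 30 mm or tipped over (distance of jar from where it was at the start of the episode above 0.03 m or angle between jar's own z axis and vertical above 0.3 rad).
It fails at once if the dish is shifted by more than 30 mm or tipped over (distance of dish from where it was at the start of the episode above 0.03 m or angle between dish's own z axis and vertical above 0.3 rad).
It fails at once if the lower container is shifted by more than 30 mm or tipped over (distance of container_low from where it was at the start of the episode above 0.03 m or angle between container_low's own z axis and vertical above 0.3 rad).
It fails at once if the upper container is shifted by more than 30 mm or tipped over (distance of container_top from where it was at the start of the episode above 0.03 m or angle between container_top's own z axis and vertical above 0.3 rad).
It also fails if it takes over 72 s, if anything falls off the work surface, if the arm or the gripper's body presses on something with over 40 N, if the wrist force passes 120 N, or if a joint passes its speed limit or range.

## Working session

There is one attempt and no reset: what is moved stays moved. The work goes in short steps, Python scripts to look and compute and a tool call to move; the robot and the scene stay as the last step left them, time stands still between calls to the robot, and variables do not carry over. Pictures are saved under pics/ and viewed, and the job is handed in when it is done.

Besides the shell and the picture viewer there is one more tool, called after "Call:" as a command line: name --pt "numbers of a row" for each row, then --argument value for the rest. move_arm: Moves the arm, as the interface text tells. Shifts and turns lie within -1 to 1; 1 stands for 0.025 m of shift or pi rad of turn. Its arguments: {"type":"object","properties":{"plan":{"type":"array","items":{"type":"array","items":{"type":"number"}}},"claw":{"type":"number"},"force":{"type":"number"}},"required":["plan"]}

```bash
mkdir -p pics; ls
python3 - <<'E'
from workcell import bot, viewer, workorder
import cv2
print(bot.observe())
for n in("side","top"):
    cv2.imwrite(f"pics/{n}0.png",viewer.grab_frame(n)[:,:,::-1]); print(viewer.camera_info(n))
E
```

```text
pics
{'clock': 0.0, 'qpos': array([-1.39021396,  0.52202446, -0.03632902,  1.59997116,  0.02117801,
        1.02109869, -0.11281489]), 'qd': array([ 4.42298558e-04, -3.99372563e-04,  5.26405293e-05,  1.77819497e-04,
        9.98919056e-04,  5.09234640e-04, -5.73134377e-04]), 'joint_efforts': array([-1.65632202e-03, -9.27128720e+01,  1.97918482e+00, -3.69918036e+01,
        1.78196415e-02,  8.34356382e-03,  5.07372670e-05]), 'position': array([0.15504895, 0.60513019, 0.23073239]), 'tool_rot': array([-3.14047659e+00,  5.94516920e-05,  2.89077469e+00]), 'force': array([-0.0279998 , -0.19336535, -0.39039682]), 'moment': array([0.02084414, 0.01007768, 0.04658253]), 'grip_width': 0.08536311582491604}
{'K': array([[472.20180061,   0.        , 258.89652753],
       [  0.        , 472.20180061, 203.91940985],
       [  0.        ,   0.        ,   1.        ]]), 'D': array([-0.13067015,  0.        ,  0.        ,  0.        ,  0.        ]), 'R': array([[ 0.98953709, -0.14394782,  0.0097661 ],
       [-0.1034166 , -0.75485636, -0.64768579],
       [ 0.10060496,  0.63989913, -0.76184496]]), 't': array([-0.49768946,  0.11271705,  1.33186974])}
{'K': array([[473.1038358 ,   0.        , 259.38935829],
       [  0.        , 473.1038358 , 192.14479332],
       [  0.        ,   0.        ,   1.        ]]), 'D': array([-0.09213523,  0.        ,  0.        ,  0.        ,  0.        ]), 'R': array([[ 0.0824475 , -0.99657766,  0.00594766],
       [-0.97462609, -0.08187475, -0.20832787],
       [ 0.20810186,  0.01137937, -0.97804096]]), 't': array([-0.0463285 ,  0.53155085,  1.60804974])}
```

Run:
```python
import cv2
for n in("side","top"):
    cv2.imwrite(f"pics/{n}0b.png",cv2.resize(cv2.imread(f"pics/{n}0.png"),(800,600),interpolation=cv2.INTER_CUBIC))
```

```text
(no output)
```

View pics/side0b.png

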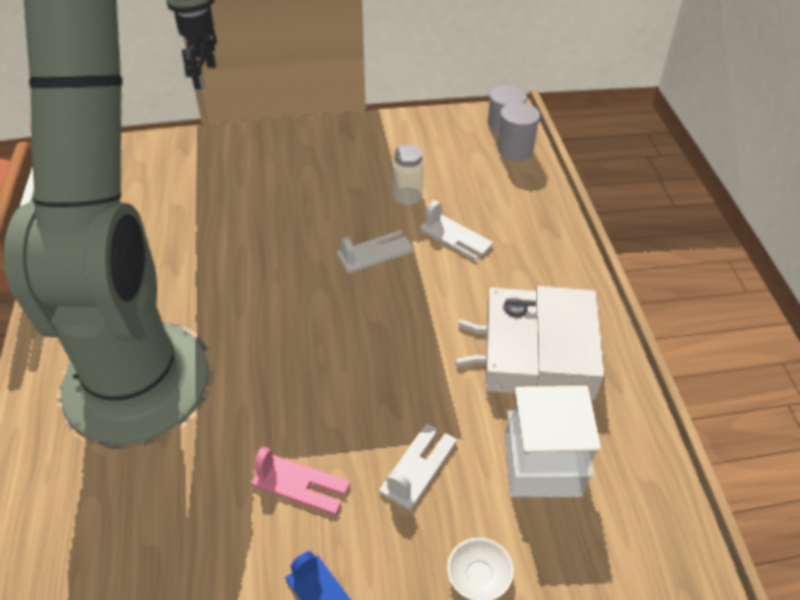

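View pics/top0b.png

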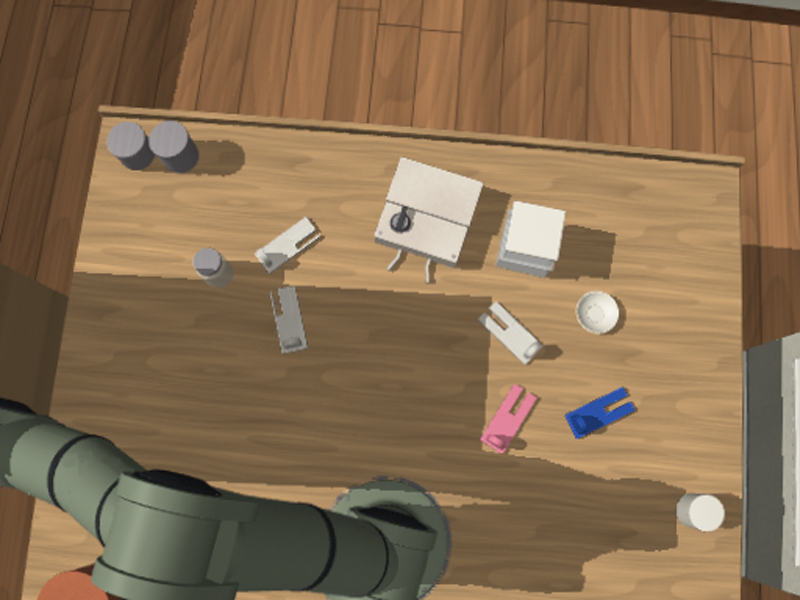

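The side and top views show three silver keys: two on the left, near the jar, and one on the right. The lock is in the middle, with the containers to its right. I'll enlarge crops to read off the positions.

Run:
```python
import cv2
def crop(n,x0,y0,w,h,s,o):
    im=cv2.imread(f"pics/{n}0.png")[y0:y0+h,x0:x0+w]
    im=cv2.resize(im,None,fx=s,fy=s,interpolation=cv2.INTER_CUBIC)
    for i in range(0,w,10):
        cv2.line(im,(i*s,0),(i*s,6 if i%50 else 14),(0,0,255),1)
        if (i+x0)%20==0: cv2.putText(im,str(i+x0),(i*s,22),0,.4,(0,0,255),1)
    for i in range(0,h,10):
        cv2.line(im,(0,i*s),(6,i*s),(0,0,255),1)
        if (i+y0)%20==0: cv2.putText(im,str(i+y0),(8,i*s+4),0,.4,(0,0,255),1)
    cv2.imwrite(f"pics/{o}.png",im)
crop("top",120,130,100,100,6,"t_left")
crop("top",230,90,90,100,6,"t_lock")
crop("top",290,180,80,60,8,"t_right")
```

```text
(no output)
```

View pics/t_left.png

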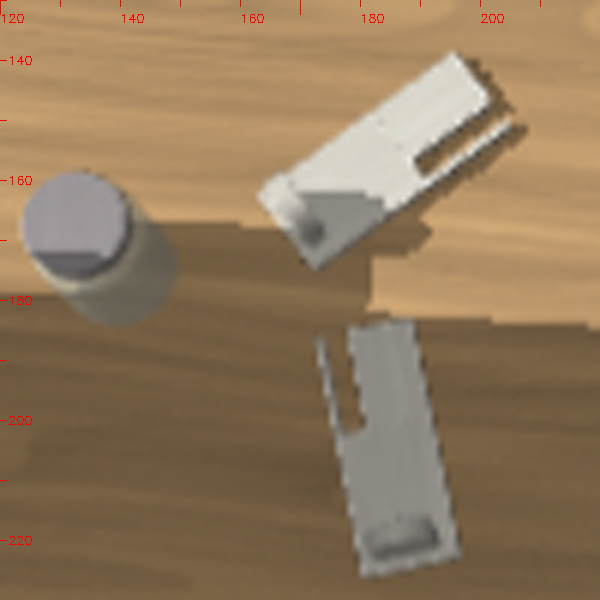

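View pics/t_lock.png

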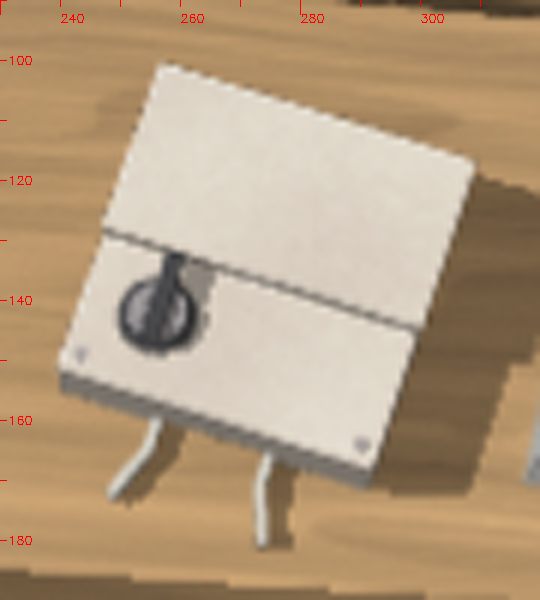

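View pics/t_right.png

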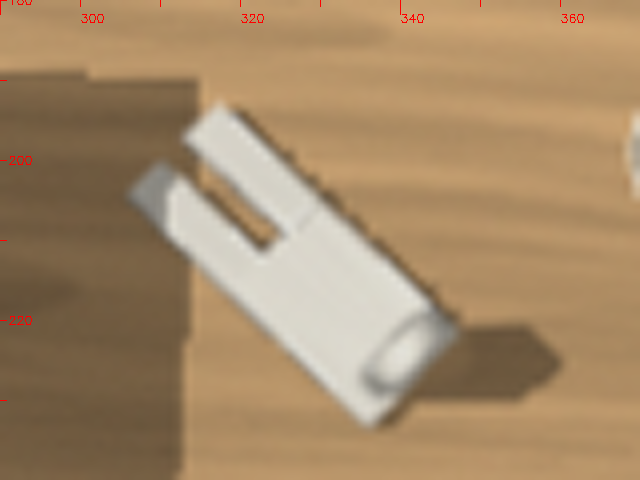

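Run:
```python
import cv2
def crop(n,x0,y0,w,h,s,o):
    im=cv2.imread(f"pics/{n}0.png")[y0:y0+h,x0:x0+w]
    im=cv2.resize(im,None,fx=s,fy=s,interpolation=cv2.INTER_CUBIC)
    for i in range(0,w,10):
        cv2.line(im,(i*s,0),(i*s,6),(0,0,255),1)
        if (i+x0)%20==0: cv2.putText(im,str(i+x0),(i*s,22),0,.4,(0,0,255),1)
    for i in range(0,h,10):
        cv2.line(im,(0,i*s),(6,i*s),(0,0,255),1)
        if (i+y0)%20==0: cv2.putText(im,str(i+y0),(8,i*s+4),0,.4,(0,0,255),1)
    cv2.imwrite(f"pics/{o}.png",im)
crop("side",210,120,110,60,7,"s_left")
crop("side",285,175,110,85,7,"s_lock")
crop("side",235,265,65,65,8,"s_right")
```

```text
(no output)
```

View pics/s_left.png

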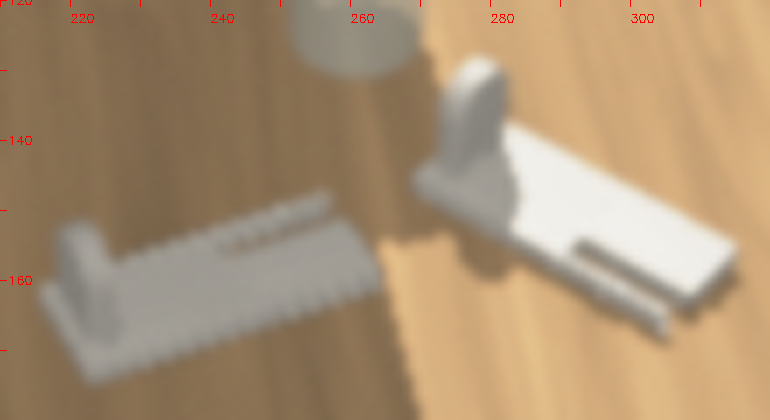

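View pics/s_lock.png

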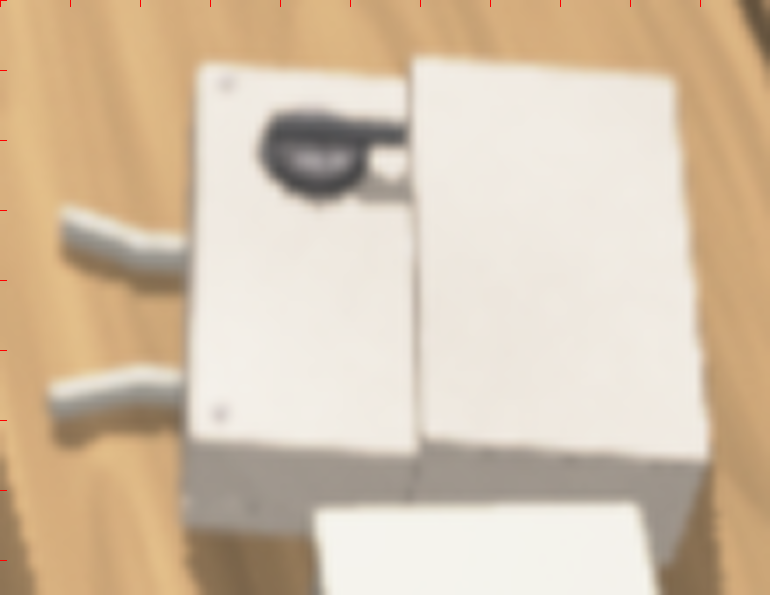

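View pics/s_right.png

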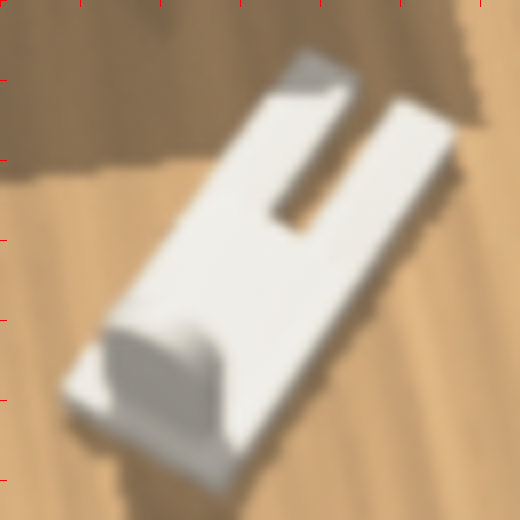

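```bash
cat > geo.py <<'E'
import numpy as np, cv2
from scipy.optimize import least_squares
from workcell import bot, viewer, workorder
CI={n:viewer.camera_info(n) for n in("side","top")}
def proj(n,P):
    c=CI[n]; return cv2.projectPoints(np.array(P,float).reshape(-1,3),cv2.Rodrigues(c["R"])[0],c["t"],c["K"],c["D"])[0].reshape(-1,2)
def px(c,x0,y0,s): return ((c[0]+.5)/s-.5+x0,(c[1]+.5)/s-.5+y0)
def world(p,L):
    x,y,a=p; L=np.array(L,float).reshape(-1,3); c,s=np.cos(a),np.sin(a)
    return np.c_[x+c*L[:,0]-s*L[:,1],y+s*L[:,0]+c*L[:,1],L[:,2]]
def fit(obs,p0):
    # obs: list (cam,pix,local)
    def f(p):
        return np.concatenate([proj(n,world(p,l))[0]-np.array(q) for n,q,l in obs])
    r=least_squares(f,p0,loss='soft_l1'); return r.x,r.fun.reshape(-1,2)
NL,NR,TL,TR=[75,30,12],[75,-30,12],[-75,30,12],[-75,-30,12]
for v in(NL,NR,TL,TR):
    for i in range(3): v[i]/=1000
E
cat > fit0.py <<'E'
from geo import *
np.set_printoptions(precision=4,suppress=True)
def mk(n,x0,y0,s,d): return [(n,px(c,x0,y0,s),l) for c,l in d]
def m(*a): return [v/1000 for v in a]
A=mk("top",120,130,6,[((318,337),NL),((412,320),NR),((363,577),TL),((460,553),TR)])+mk("side",210,120,7,[((380,270),NR),((330,195),NL),((97,365),TR),((42,288),TL)])
B=mk("top",290,180,8,[((130,195),NL),((220,103),NR),((370,427),TL),((458,332),TR)])+mk("side",235,265,8,[((307,48),NL),((458,127),NR),((62,387),TL),((232,460),TR)])
C=mk("top",120,130,6,[((455,52),NL),((522,125),NR),((260,195),TL),((317,270),TR)])+mk("side",210,120,7,[((735,247),NL),((668,322),NR)])
K=mk("top",230,90,6,[((60,372),m(0,100,60)),((372,472),m(0,-100,60)),((158,63),m(200,100,73)),((473,160),m(200,-100,73)),((112,495),m(-54,49,15)),((262,545),m(-54,-49,15))])+mk("side",285,175,7,[((198,65),m(0,100,60)),((190,438),m(0,-100,60)),((675,75),m(200,100,73)),((708,460),m(200,-100,73)),((412,57),m(90,100,73)),((420,440),m(90,-100,73))])
for n,o,p0 in(("a",A,(.5,.2,0)),("b",B,(.5,-.2,.8)),("c",C,(.6,.2,-.8)),("lock",K,(.6,0,-.2))):
    for cam in ("all","top","side"):
        oo=[q for q in o if cam=="all" or q[0]==cam]
        p,r=fit(oo,p0); print(n,cam,p, np.abs(r).max(), r.round(1).tolist() if cam=="all" else "")
E
python3 fit0.py
```

```text
a all [0.4786 0.2652 0.3091] 1.1114364087208912 [[-0.5, -0.2], [-0.0, -1.0], [-0.2, -0.2], [0.1, 0.1], [0.6, 0.4], [-0.2, -0.2], [-1.1, 1.0], [-0.5, 0.0]]
a top [0.4774 0.2645 0.3049] 0.6534781556764244 
a side [0.4798 0.2665 0.3165] 0.9344408309814298 
b all [ 0.4902 -0.2456  0.8746] 2.6500960592511547 [[-0.7, -0.5], [-0.6, -0.6], [-0.3, -0.4], [0.0, -0.4], [-0.4, -0.1], [0.2, 0.2], [-0.1, 0.3], [-1.0, 2.7]]
b top [ 0.4886 -0.2472  0.8697] 0.3982626885968443 
b side [ 0.4913 -0.2442  0.8781] 2.1040216394127356 
c all [ 0.6542  0.2855 -0.8198] 1.2744560047303537 [[0.2, -0.1], [-1.3, -0.1], [0.0, 0.2], [0.1, 0.2], [0.6, 0.7], [-0.3, -0.1]]
c top [ 0.6544  0.2849 -0.8274] 1.060135319092268 
c side [ 0.6507  0.2838 -0.7571] 0.16325392242211478 
lock all [ 0.6537 -0.0126 -0.2344] 1.0297775059192134 [[-1.0, -0.7], [0.3, -0.4], [0.1, -0.2], [0.1, -0.1], [-0.7, 0.1], [-0.1, 0.0], [-0.2, -0.0], [-0.3, 0.5], [-0.8, 0.6], [0.1, 0.0], [-0.1, 0.4], [0.6, -0.1]]
lock top [ 0.653  -0.0135 -0.2302] 0.8251528607531498 
lock side [ 0.6544 -0.0114 -0.2393] 0.5858083999557948
```

```bash
cat > plan.py <<'E'
import sys
from geo import *
from scipy.spatial.transform import Rotation as Ro
def plan(x,y,z,yaw,step=.03,ang=.14,show=True):
    s=bot.observe(); p=np.array(s["position"]); R=Ro.from_euler('xyz',s["tool_rot"])
    T=Ro.from_euler('xyz',[np.pi,0,yaw]); t=np.array([x,y,z])
    rv=(R.inv()*T).as_rotvec(); d=t-p
    n=max(1,int(np.ceil(max(np.linalg.norm(d)/step,np.linalg.norm(rv)/ang))))
    print("t",round(s["clock"],2),"pos",p.round(4),"rpy",np.round(s["tool_rot"],3),"F",np.round(s["force"],1),"grip",round(s["grip_width"],4),"q",np.round(s["qpos"],2))
    print("d",d.round(4),"rv",rv.round(3),"rows",n)
    for i in range(n):
        l=R.inv().apply(d/n)/.025; u=rv/n/np.pi
        # axes before row's own turn assumed for the shift
        print([float(v) for v in l.round(2)]+[float(v) for v in u.round(3)])
        R=R*Ro.from_rotvec(rv/n)
if __name__=="__main__": plan(*map(float,sys.argv[1:]))
E
python3 plan.py .4195 .2463 .11 1.880
python3 - <<'E'
from geo import *
# jar base: cap top centre px in top
def onplane(n,u,z):
    f=lambda p: proj(n,[p[0],p[1],z])[0]-u
    return least_squares(f,[.5,0]).x
print("jar",onplane("top",px((76,222),120,130,6),.12))
E
```

```text
t 0.1 pos [0.1551 0.6052 0.2308] rpy [-3.141  0.     2.891] F [-0.1 -0.1 -0.3] grip 0.0858 q [-1.39  0.52 -0.04  1.6   0.02  1.02 -0.11]
d [ 0.2644 -0.3589 -0.1208] rv [-1.000e-03  1.000e-03  1.011e+00] rows 16
[-0.86, -0.7, 0.3, -0.0, 0.0, 0.02]
[-0.91, -0.65, 0.3, -0.0, 0.0, 0.02]
[-0.95, -0.59, 0.3, -0.0, 0.0, 0.02]
[-0.98, -0.53, 0.3, -0.0, 0.0, 0.02]
[-1.01, -0.47, 0.3, -0.0, 0.0, 0.02]
[-1.04, -0.4, 0.3, -0.0, 0.0, 0.02]
[-1.06, -0.34, 0.3, -0.0, 0.0, 0.02]
[-1.08, -0.27, 0.3, -0.0, 0.0, 0.02]
[-1.1, -0.2, 0.3, -0.0, 0.0, 0.02]
[-1.11, -0.13, 0.3, -0.0, 0.0, 0.02]
[-1.11, -0.06, 0.3, -0.0, 0.0, 0.02]
[-1.11, 0.01, 0.3, -0.0, 0.0, 0.02]
[-1.11, 0.08, 0.3, -0.0, 0.0, 0.02]
[-1.1, 0.15, 0.3, -0.0, 0.0, 0.02]
[-1.09, 0.22, 0.3, -0.0, 0.0, 0.02]
[-1.08, 0.29, 0.3, -0.0, 0.0, 0.02]
jar [0.57291889 0.44018062]
```

Call:
move_arm --pt "-0.86 -0.7 0.3 0 0 0.02" --pt "-0.91 -0.65 0.3 0 0 0.02" --pt "-0.95 -0.59 0.3 0 0 0.02" --pt "-0.98 -0.53 0.3 0 0 0.02" --pt "-1 -0.47 0.3 0 0 0.02" --claw -1

```text
clock: 0.6
position: [0.2382, 0.4923, 0.1933]
tool_rot: [-3.141, 0.0, 2.574]
force: [0.7, 0.3, -0.4]
grip_width: 0.0854
```

Call:
move_arm --pt "-1 -0.4 0.3 0 0 0.02" --pt "-1 -0.34 0.3 0 0 0.02" --pt "-1 -0.27 0.3 0 0 0.02" --pt "-1 -0.2 0.3 0 0 0.02" --pt "-1 -0.13 0.3 0 0 0.02"

```text
clock: 1.1
position: [0.3137, 0.3867, 0.1559]
tool_rot: [-3.141, 0.0, 2.26]
force: [0.6, 0.1, -0.1]
grip_width: 0.0858
```

```bash
python3 plan.py .4195 .2463 .11 1.880
```

```text
t 1.1 pos [0.3137 0.3867 0.1559] rpy [-3.141  0.     2.26 ] F [ 0.6  0.1 -0.1] grip 0.0858 q [-1.11  0.43  0.14  2.01 -0.09  0.71 -0.23]
d [ 0.1058 -0.1404 -0.0459] rv [-0.    0.    0.38] rows 7
[-1.0, -0.04, 0.26, -0.0, 0.0, 0.017]
[-1.0, 0.01, 0.26, -0.0, 0.0, 0.017]
[-1.0, 0.07, 0.26, -0.0, 0.0, 0.017]
[-1.0, 0.12, 0.26, -0.0, 0.0, 0.017]
[-0.99, 0.17, 0.26, -0.0, 0.0, 0.017]
[-0.98, 0.23, 0.26, -0.0, 0.0, 0.017]
[-0.97, 0.28, 0.26, -0.0, 0.0, 0.017]
```

Call:
move_arm --pt "-1 -0.04 0.26 0 0 0.017" --pt "-1 0.01 0.26 0 0 0.017" --pt "-1 0.07 0.26 0 0 0.017" --pt "-1 0.12 0.26 0 0 0.017" --pt "-0.99 0.17 0.26 0 0 0.017"

```text
clock: 1.6
position: [0.3896, 0.2871, 0.1234]
tool_rot: [-3.141, 0.0, 1.993]
force: [-0.2, -0.4, -1.2]
grip_width: 0.0853
```

Call:
move_arm --pt "-0.98 0.23 0.26 0 0 0.017" --pt "-0.97 0.28 0.26 0 0 0.017" --pt "0 0 0 0 0 0"

```text
clock: 1.9
position: [0.4211, 0.245, 0.1101]
tool_rot: [-3.141, 0.002, 1.883]
force: [-0.3, 1.2, -0.7]
grip_width: 0.0856
```

```bash
python3 plan.py .4195 .2463 .026 1.880
python3 - <<'E'
from geo import *
for n,b in(("top",(130,165,90,80)),("side",(200,100,90,90))):
    im=viewer.grab_frame(n)[:,:,::-1]; cv2.imwrite(f"pics/{n}1.png",im)
    x,y,w,h=b; cv2.imwrite(f"pics/{n}1c.png",cv2.resize(im[y:y+h,x:x+w],None,fx=6,fy=6,interpolation=cv2.INTER_CUBIC))
E
```

```text
t 1.9 pos [0.4211 0.245  0.1101] rpy [-3.141e+00  2.000e-03  1.883e+00] F [-0.3  1.2 -0.7] grip 0.0856 q [-0.82  0.5   0.22  2.07 -0.19  0.59 -0.15]
d [-0.0016  0.0013 -0.0841] rv [-0.001  0.002  0.003] rows 3
[0.02, -0.01, 1.12, -0.0, 0.0, 0.0]
[0.02, -0.01, 1.12, -0.0, 0.0, 0.0]
[0.02, -0.01, 1.12, -0.0, 0.0, 0.0]
```

View pics/side1c.png

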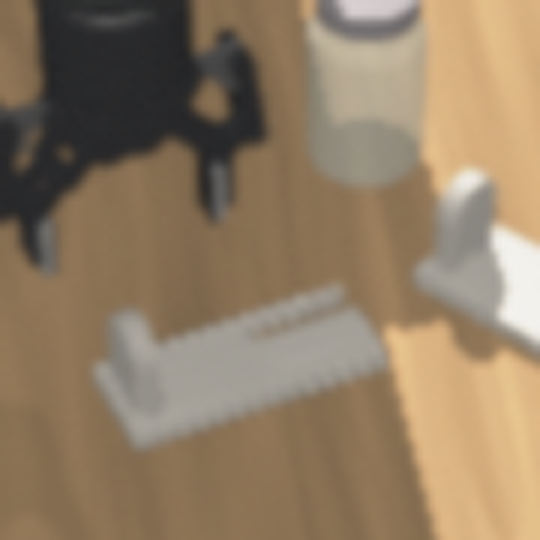

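View pics/top1c.png

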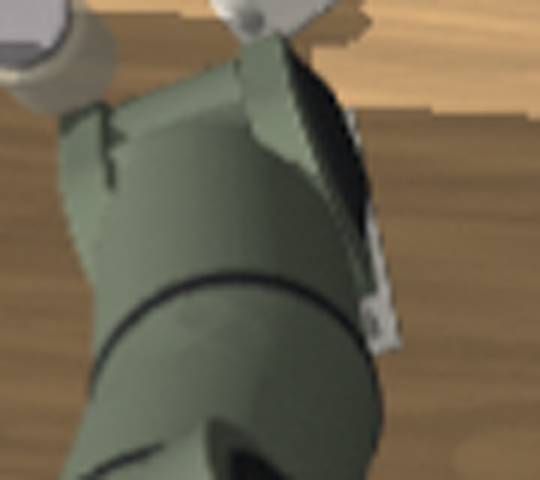

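The gripper's fingers straddle the bow direction in the side view (fingers at about (40,240) and (215,190) in the crop, bow at (130,360)). The arm hides key A in the top view. Descending now.

Call:
move_arm --pt "0.02 -0.02 1 0 0 0" --pt "0.02 0 1 0 0 0" --pt "0.02 0 0.8 0 0 0" --pt "0 0 0.56 0 0 0" --pt "0 0 0 0 0 0"

```text
clock: 2.5
position: [0.4176, 0.2497, 0.0256]
tool_rot: [-3.139, 0.0, 1.891]
force: [0.2, 0.4, -0.0]
grip_width: 0.0851
```

Call:
move_arm --pt "0 0 0 0 0 0" --pt "0 0 0 0 0 0" --pt "0 0 0 0 0 0" --pt "0 0 0 0 0 0" --pt "0 0 0 0 0 0" --claw 1 --force 80

```text
clock: 3.0
position: [0.419, 0.2494, 0.0272]
tool_rot: [3.141, -0.0, 1.889]
force: [-6.2, -4.9, 47.2]
grip_width: 0.0131
```

```bash
python3 plan.py .4195 .2463 .036 1.880
python3 - <<'E'
from geo import *
for n,b in(("side",(200,100,90,90)),):
    im=viewer.grab_frame(n)[:,:,::-1]; cv2.imwrite(f"pics/{n}2.png",im)
    x,y,w,h=b; cv2.imwrite(f"pics/{n}2c.png",cv2.resize(im[y:y+h,x:x+w],None,fx=6,fy=6,interpolation=cv2.INTER_CUBIC))
E
```

```text
t 3.0 pos [0.419  0.2494 0.0272] rpy [ 3.141 -0.     1.889] F [-6.2 -4.9 47.2] grip 0.0131 q [-0.77  0.66  0.15  2.1  -0.24  0.4  -0.11]
d [ 0.0005 -0.0031  0.0088] rv [ 0.001 -0.     0.009] rows 1
[-0.12, -0.02, -0.35, 0.0, -0.0, 0.003]
```

View pics/side2c.png

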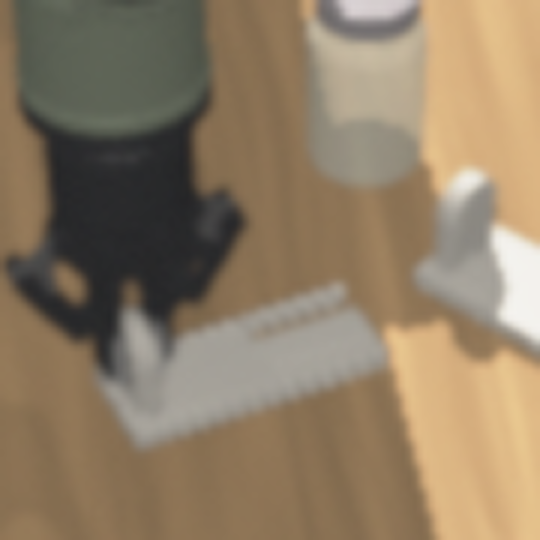

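Call:
move_arm --pt "0 0 -0.4 0 0 0" --pt "0 0 -0.4 0 0 0" --pt "0 0 -0.2 0 0 0" --pt "0 0 0 0 0 0"

```text
clock: 3.45
position: [0.4193, 0.2496, 0.0528]
tool_rot: [3.14, -0.0, 1.889]
force: [0.8, 0.1, -2.4]
grip_width: 0.0131
```

```bash
python3 plan.py .4628 .0361 .052 1.336
python3 - <<'E'
from geo import *
for n,b in(("side",(200,100,90,90)),):
    im=viewer.grab_frame(n)[:,:,::-1]; cv2.imwrite(f"pics/{n}3.png",im)
    x,y,w,h=b; cv2.imwrite(f"pics/{n}3c.png",cv2.resize(im[y:y+h,x:x+w],None,fx=6,fy=6,interpolation=cv2.INTER_CUBIC))
E
```

```text
t 3.45 pos [0.4193 0.2496 0.0528] rpy [ 3.14  -0.     1.889] F [ 0.8  0.1 -2.4] grip 0.0131 q [-0.79  0.61  0.17  2.09 -0.23  0.45 -0.12]
d [ 0.0435 -0.2135 -0.0008] rv [ 0.001 -0.001  0.553] rows 8
[-1.08, -0.13, 0.0, 0.0, -0.0, 0.022]
[-1.09, -0.05, 0.0, 0.0, -0.0, 0.022]
[-1.09, 0.02, 0.0, 0.0, -0.0, 0.022]
[-1.08, 0.1, 0.0, 0.0, -0.0, 0.022]
[-1.08, 0.17, 0.0, 0.0, -0.0, 0.022]
[-1.06, 0.25, 0.0, 0.0, -0.0, 0.022]
[-1.04, 0.32, 0.0, 0.0, -0.0, 0.022]
[-1.02, 0.39, 0.0, 0.0, -0.0, 0.022]
```

View pics/side3c.png

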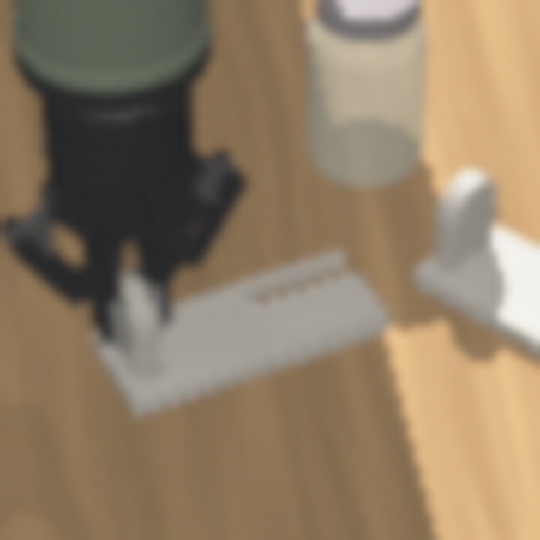

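Key A is lifted level, with its nose at (385,320) in the crop. Now I'll carry it to the front of the lock.

Call:
move_arm --pt "-1 -0.13 0 0 0 0.022" --pt "-1 -0.05 0 0 0 0.022" --pt "-1 0.02 0 0 0 0.022" --pt "-1 0.1 0 0 0 0.022" --pt "-1 0.17 0 0 0 0.022"

```text
clock: 4.0
position: [0.444, 0.1251, 0.0516]
tool_rot: [-3.141, 0.0, 1.54]
force: [-0.2, 0.6, -1.0]
grip_width: 0.013
```

Call:
move_arm --pt "-1 0.25 0 0 0 0.022" --pt "-1 0.32 0 0 0 0.022" --pt "-1 0.39 0 0 0 0.022" --pt "0 0 0 0 0 0"

```text
clock: 4.4
position: [0.461, 0.0456, 0.0517]
tool_rot: [3.141, 0.001, 1.329]
force: [0.2, 0.8, -1.8]
grip_width: 0.0131
```

```bash
python3 plan.py .4628 .0361 .030 1.336
python3 - <<'E'
from geo import *
for n,b in(("side",(210,160,120,85)),("top",(220,150,100,90))):
    im=viewer.grab_frame(n)[:,:,::-1]; cv2.imwrite(f"pics/{n}4.png",im)
    x,y,w,h=b; cv2.imwrite(f"pics/{n}4c.png",cv2.resize(im[y:y+h,x:x+w],None,fx=6,fy=6,interpolation=cv2.INTER_CUBIC))
E
```

```text
t 4.4 pos [0.461  0.0456 0.0517] rpy [3.141e+00 1.000e-03 1.329e+00] F [ 0.2  0.8 -1.8] grip 0.0131 q [-0.43  0.6   0.26  2.16 -0.36  0.42 -0.12]
d [ 0.0018 -0.0095 -0.0217] rv [ 0.001  0.001 -0.007] rows 1
[-0.35, 0.16, 0.87, 0.0, 0.0, -0.002]
```

View pics/side4c.png

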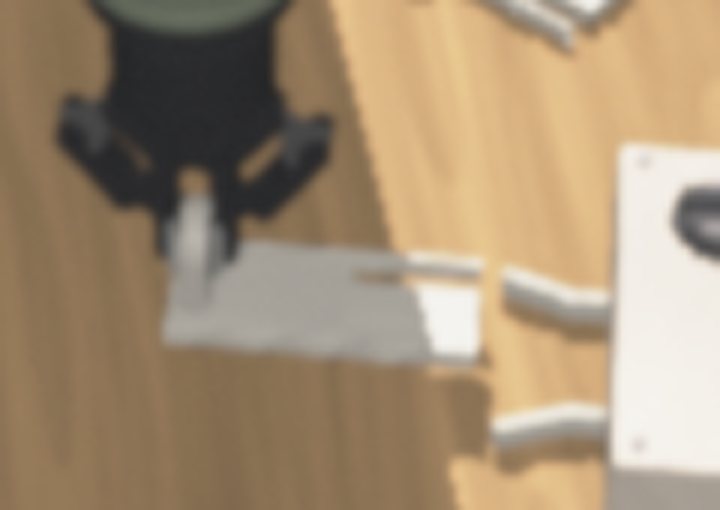

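View pics/top4c.png

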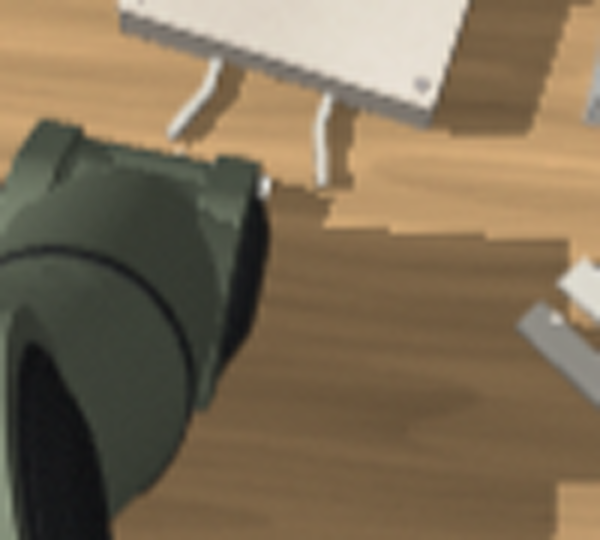

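Call:
move_arm --pt "-0.18 0 0.45 0 0 -0.002" --pt "-0.17 0 0.45 0 0 0" --pt "0 0 0 0 0 0"

```text
clock: 4.8
position: [0.4576, 0.0405, 0.0277]
tool_rot: [-3.14, 0.001, 1.343]
force: [-1.1, 0.3, -1.8]
grip_width: 0.0132
```

```bash
cat > look.py <<'E'
import sys
from geo import *
n,o,x,y,w,h,s=sys.argv[1],sys.argv[2],*map(int,sys.argv[3:])
im=viewer.grab_frame(n)[:,:,::-1]; cv2.imwrite(f"pics/{o}_full.png",im)
cv2.imwrite(f"pics/{o}.png",cv2.resize(im[y:y+h,x:x+w],None,fx=s,fy=s,interpolation=cv2.INTER_CUBIC))
E
python3 plan.py .4628 .0361 .030 1.336; python3 look.py side s5 225 180 110 60 7
```

```text
t 4.8 pos [0.4576 0.0405 0.0277] rpy [-3.140e+00  1.000e-03  1.343e+00] F [-1.1  0.3 -1.8] grip 0.0132 q [-0.38  0.64  0.22  2.17 -0.37  0.36 -0.08]
d [ 0.0052 -0.0044  0.0023] rv [-0.002  0.001  0.007] rows 1
[-0.12, 0.24, -0.09, -0.001, 0.0, 0.002]
```

View pics/s5.png

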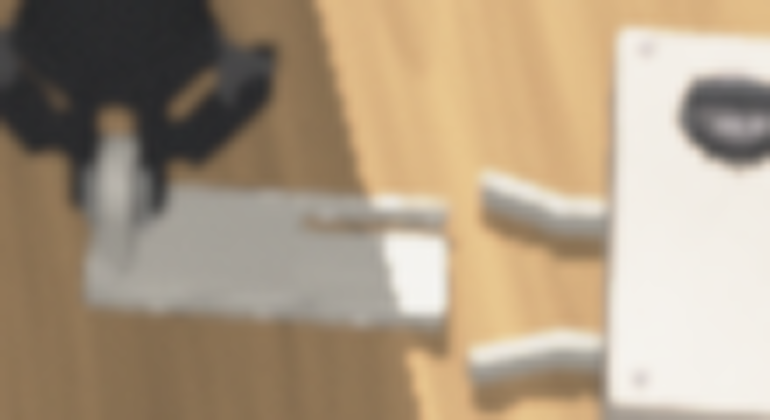

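```bash
cat > kfit.py <<'E'
from geo import *
def kfit(obs,p0,dz=0,lock=(.6537,-.0126,-.2344)):
    o=[(n,q,[l[0],l[1],l[2]+dz]) for n,q,l in obs]
    p,r=fit(o,p0); print("pose",p.round(4),"res",r.round(1).tolist())
    a=lock[2]; d=p[:2]-np.array(lock[:2]); print("in lock: x %.1f y %.1f yaw %.3f; nose x %.1f y %.1f"%(1e3*(np.cos(a)*d[0]+np.sin(a)*d[1]),1e3*(-np.sin(a)*d[0]+np.cos(a)*d[1]),p[2]-a,*(1e3*np.array([np.cos(a)*d[0]+np.sin(a)*d[1]+.075*np.cos(p[2]-a),-np.sin(a)*d[0]+np.cos(a)*d[1]+.075*np.sin(p[2]-a)]))))
E
python3 - <<'E'
from kfit import *
P=lambda c:px(c,225,180,7)
for dz in(0,):
  kfit([("side",P((448,203)),NL),("side",P((445,317)),NR),("side",P((85,292)),TR)],(.52,.02,-.23),dz)
# predict model
p=(.6537,-.0126,-.2344)
print(((proj("side",world(p,[[-.054,.046,.015],[-.054,-.046,.015],[-.054,.052,.015],[-.054,-.052,.015],[0,.1,.06],[0,-.1,.06]]))-[225,180])*7).round())
b=bot.observe()["position"]; yaw=bot.observe()["tool_rot"][2]-np.pi/2
print(((proj("side",world((b[0]+.062*np.cos(yaw),b[1]+.062*np.sin(yaw),yaw),[NL,NR,TR]))-[225,180])*7).round())
E
```

```text
pose [ 0.5186  0.0248 -0.2166] res [[0.2, 0.2], [-0.1, -0.3], [-0.1, 0.1]]
in lock: x -140.1 y 5.0 yaw 0.018; nose x -65.1 y 6.3
[[475. 181.]
 [465. 353.]
 [476. 171.]
 [464. 364.]
 [613.  27.]
 [605. 404.]]
[[445. 200.]
 [439. 311.]
 [ 79. 285.]]
```

Call:
move_arm --pt "-0.2 0 0 0 0 0.006" --pt "0 0.6 0 0 0 0" --pt "0 0.6 0 0 0 0" --pt "0 0 0 0 0 0"

```text
clock: 5.25
position: [0.488, 0.0276, 0.0292]
tool_rot: [3.14, -0.0, 1.322]
force: [-0.2, -0.7, -2.8]
grip_width: 0.0132
```

```bash
python3 plan.py .4628 .0361 .030 1.336; python3 look.py side s6 225 180 110 60 7
```

```text
t 5.25 pos [0.488  0.0276 0.0292] rpy [ 3.14  -0.     1.322] F [-0.2 -0.7 -2.8] grip 0.0132 q [-0.35  0.67  0.24  2.1  -0.37  0.41 -0.08]
d [-0.0252  0.0085  0.0008] rv [ 0.002 -0.    -0.014] rows 1
[0.08, -1.06, -0.04, 0.0, -0.0, -0.004]
```

View pics/s6.png

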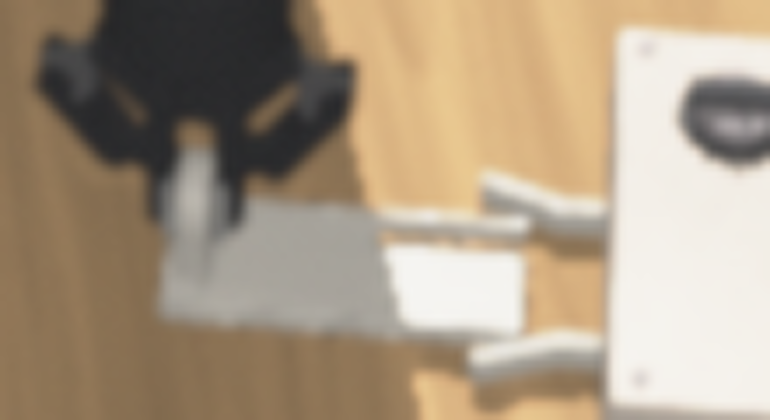

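Run:
```python
from kfit import *
P=lambda c:px(c,225,180,7)
kfit([("side",P((530,222)),NL),("side",P((522,332)),NR),("side",P((160,308)),TR)],(.52,.02,-.23),.0015)
```

```text
pose [ 0.5493  0.0107 -0.2299] res [[-0.3, -0.1], [0.2, 0.2], [0.1, -0.1]]
in lock: x -106.9 y -1.6 yaw 0.005; nose x -31.9 y -1.3
```

Call:
move_arm --pt "0.04 0.3 0.04 0 0 0" --pt "0 0.3 0 0 0 0" --pt "0 0.3 0 0 0 0" --pt "0 0.3 0 0 0 0"

```text
clock: 5.7
position: [0.5165, 0.0217, 0.0283]
tool_rot: [3.141, 0.0, 1.323]
force: [-0.3, -0.2, -1.7]
grip_width: 0.0131
```

Call:
move_arm --pt "0 0.3 0 0 0 0" --pt "0 0.2 0 0 0 0" --pt "0 0 0 0 0 0"

```text
clock: 6.0
position: [0.5286, 0.0186, 0.0283]
tool_rot: [3.141, 0.0, 1.323]
force: [-0.1, -0.1, -1.9]
grip_width: 0.0129
```

```bash
python3 plan.py .4628 .0361 .030 1.336|head -1; python3 look.py side s7 225 180 110 60 7
```

```text
t 6.0 pos [0.5286 0.0186 0.0283] rpy [3.141 0.    1.323] F [-0.1 -0.1 -1.9] grip 0.0129 q [-0.33  0.71  0.25  2.   -0.35  0.48 -0.07]
```

View pics/s7.png

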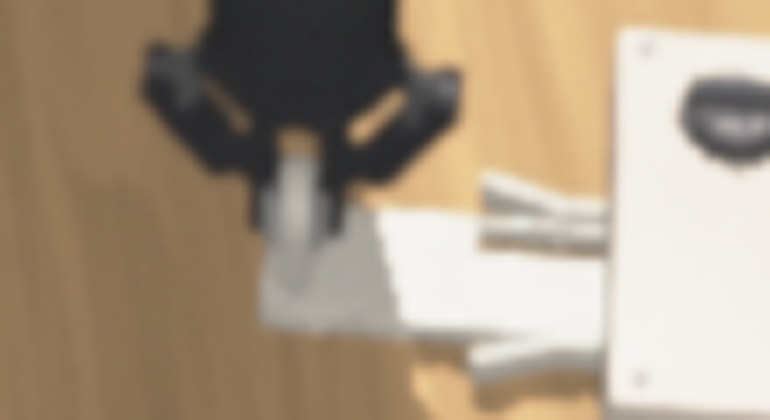

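Key A's nose is inside the mouth without contact. Pushing on to probe for the post.

Call:
move_arm --pt "0 0.2 0 0 0 0" --pt "0 0.2 0 0 0 0" --pt "0 0.2 0 0 0 0"

```text
clock: 6.35
position: [0.543, 0.0151, 0.0283]
tool_rot: [3.142, -0.0, 1.323]
force: [1.0, 0.2, -1.5]
grip_width: 0.0132
```

Call:
move_arm --pt "0 0.1 0 0 0 0" --pt "0 0 0 0 0 0"

```text
clock: 6.55
position: [0.5453, 0.0143, 0.0283]
tool_rot: [3.141, 0.0, 1.323]
force: [-0.5, 0.3, -1.6]
grip_width: 0.0129
```

Call:
move_arm --pt "0 0.2 0 0 0 0" --pt "0 0.1 0 0 0 0" --pt "0 0 0 0 0 0"

```text
clock: 6.85
position: [0.5526, 0.0125, 0.0283]
tool_rot: [3.141, 0.0, 1.323]
force: [0.2, 0.2, -2.4]
grip_width: 0.013
```

Call:
move_arm --pt "0 0.2 0 0 0 0" --pt "0 0.2 0 0 0 0" --pt "0 0.2 0 0 0 0" --pt "0 0 0 0 0 0"

```text
clock: 7.25
position: [0.5673, 0.0088, 0.0282]
tool_rot: [3.141, 0.0, 1.323]
force: [1.1, -0.2, -1.7]
grip_width: 0.013
```

```bash
python3 plan.py .4628 .0361 .030 1.336|head -1; python3 look.py side s8 225 180 110 60 7
```

```text
t 7.25 pos [0.5673 0.0088 0.0282] rpy [3.141 0.    1.323] F [ 1.1 -0.2 -1.7] grip 0.013 q [-0.3   0.75  0.26  1.9  -0.34  0.54 -0.06]
```

View pics/s8.png

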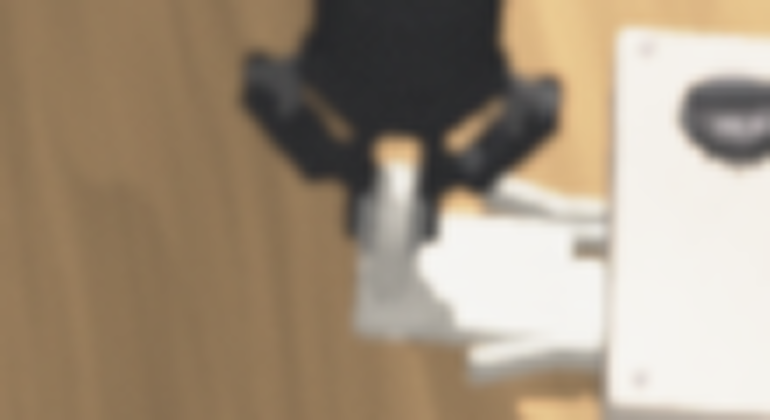

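The key has gone about 50 mm in, well past the post, so key A is the right one. I'll keep pushing it home.

Call:
move_arm --pt "0 0.2 0 0 0 0" --pt "0 0.2 0 0 0 0" --pt "0 0.2 0 0 0 0" --pt "0 0 0 0 0 0"

```text
clock: 7.7
position: [0.5822, 0.0051, 0.0283]
tool_rot: [3.141, -0.0, 1.323]
force: [-0.1, -0.0, -1.5]
grip_width: 0.013
```

Call:
move_arm --pt "0 0.2 0 0 0 0" --pt "0 0.12 0 0 0 0" --pt "0 0 0 0 0 0"

```text
clock: 8.0
position: [0.5896, 0.0032, 0.0283]
tool_rot: [3.141, -0.0, 1.323]
force: [0.1, 0.1, -2.3]
grip_width: 0.0132
```

Call:
move_arm --pt "0 0.1 0 0 0 0" --pt "0 0.1 0 0 0 0" --pt "0 0 0 0 0 0"

```text
clock: 8.3
position: [0.5943, 0.002, 0.0283]
tool_rot: [3.141, -0.0, 1.323]
force: [0.4, 1.3, -2.2]
grip_width: 0.0129
```

```bash
python3 plan.py .4628 .0361 .030 1.336|head -1; python3 look.py side s9 225 160 110 85 7
```

```text
t 8.3 pos [0.5943 0.002  0.0283] rpy [ 3.141 -0.     1.323] F [ 0.4  1.3 -2.2] grip 0.0129 q [-0.28  0.77  0.27  1.82 -0.34  0.59 -0.06]
```

View pics/s9.png

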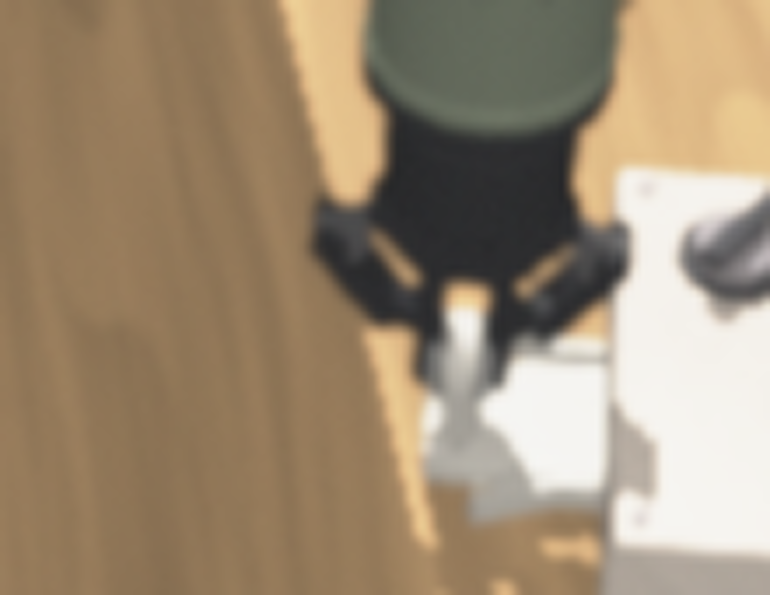

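Call:
move_arm --pt "0 0.08 0 0 0 0" --pt "0 0.08 0 0 0 0" --pt "0 0 0 0 0 0"

```text
clock: 8.65
position: [0.5966, 0.0013, 0.0281]
tool_rot: [-3.139, 0.0, 1.323]
force: [-10.5, 2.2, 4.6]
grip_width: 0.0129
```

Call:
move_arm --pt "0 0.08 0 0 0 0" --pt "0 0 0 0 0 0"

```text
clock: 8.85
position: [0.5965, 0.0013, 0.0279]
tool_rot: [-3.135, 0.001, 1.324]
force: [-25.5, 4.8, 15.1]
grip_width: 0.0135
```

```bash
python3 plan.py .4628 .0361 .030 1.336|head -1; python3 look.py side s10 270 160 130 100 6
```

```text
t 8.85 pos [0.5965 0.0013 0.0279] rpy [-3.135e+00  1.000e-03  1.324e+00] F [-25.5   4.8  15.1] grip 0.0135 q [-0.28  0.78  0.27  1.81 -0.33  0.6  -0.06]
```

View pics/s10.png

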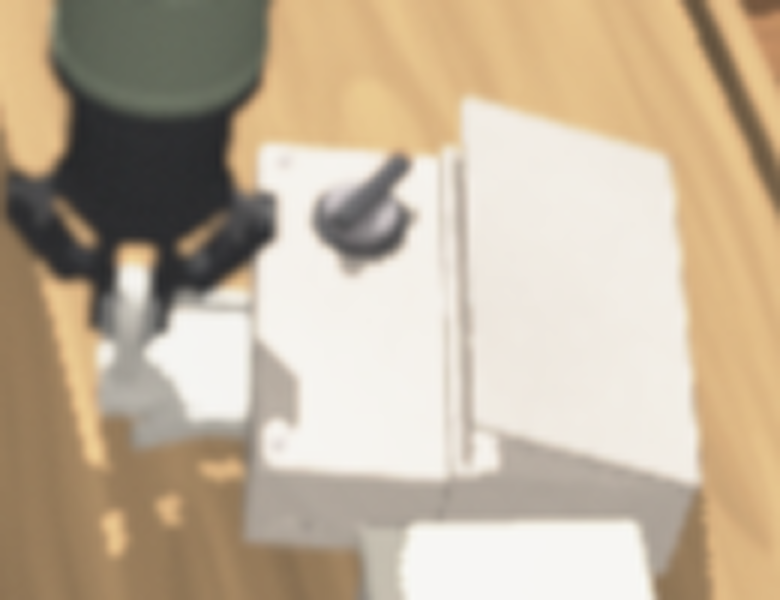

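The key has hit the stop at 25 N. The latch has turned to the upper right at (395,165) in the crop, and the lid is ajar. I'll relax the push, set the key down and release it.

Call:
move_arm --pt "0 -0.1 0.03 0 0 0" --pt "0 0 0 0 0 0"

```text
clock: 9.1
position: [0.5967, 0.0014, 0.0274]
tool_rot: [-3.14, 0.0, 1.323]
force: [-6.1, 1.6, 1.0]
grip_width: 0.0136
```

Call:
move_arm --pt "0 0 0 0 0 0" --pt "0 0 0 0 0 0" --pt "0 0 0 0 0 0" --claw 0

```text
clock: 9.4
position: [0.5978, 0.001, 0.0277]
tool_rot: [3.141, -0.0, 1.323]
force: [-0.2, -0.8, -0.5]
grip_width: 0.0425
```

Call:
move_arm --pt "0 0 -0.4 0 0 0" --pt "0 0 -0.8 0 0 0" --pt "0 0 -1 0 0 0" --pt "0 0 -1 0 0 0" --pt "0 -0.8 -1 0 0 0"

```text
clock: 9.9
position: [0.5793, 0.0055, 0.1343]
tool_rot: [3.139, -0.0, 1.322]
force: [-0.6, 0.4, -0.2]
grip_width: 0.0426
```

Call:
move_arm --pt "0 -1 -0.5 0 0 0" --pt "0 -1 0 0 0 0" --pt "0 -1 0 0 0 0" --pt "0 0 0 0 0 0" --pt "0 0 0 0 0 0"

```text
clock: 10.4
position: [0.5057, 0.0247, 0.1459]
tool_rot: [3.14, -0.001, 1.323]
force: [0.3, 0.2, 0.1]
grip_width: 0.0425
```

```bash
python3 plan.py .4628 .0361 .030 1.336|head -1; python3 look.py side s11 270 160 130 100 6;python3 look.py top t11 220 80 110 100 6
```

```text
t 10.4 pos [0.5057 0.0247 0.1459] rpy [ 3.140e+00 -1.000e-03  1.323e+00] F [0.3 0.2 0.1] grip 0.0425 q [-0.43  0.48  0.36  2.   -0.26  0.7  -0.16]
```

View pics/s11.png

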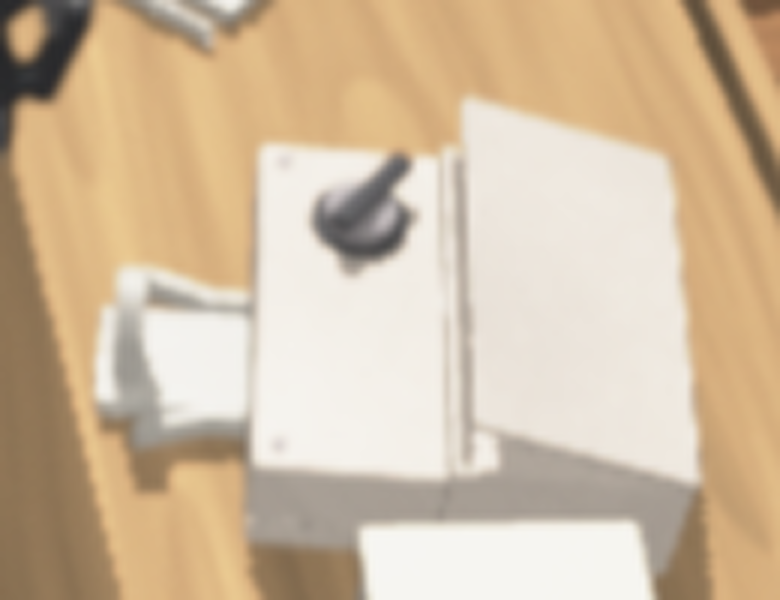

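View pics/t11.png

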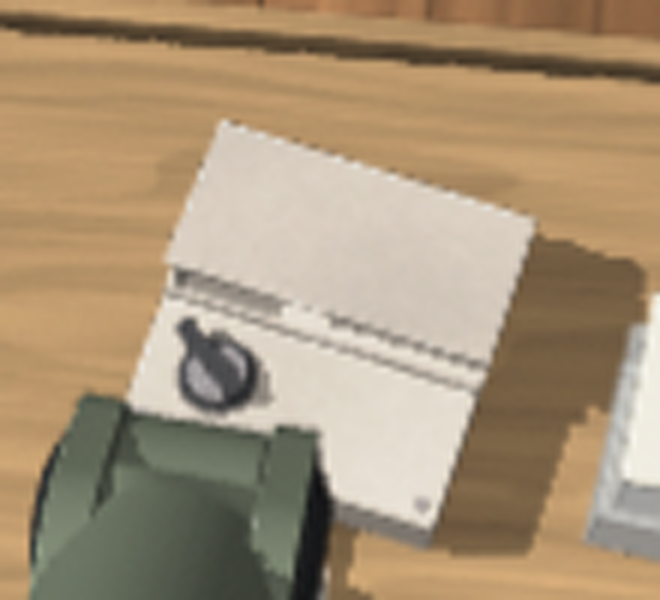

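```bash
python3 - <<'E'
from kfit import *
lk=(.6537,-.0126,-.2344)
for cam,off in(("top",(220,80)),("side",(270,160))):
    for a in(0,.7,.8,.9,1.,1.1):
        L=[[.049+r*np.cos(a),.052+r*np.sin(a),.078] for r in(0,.03,.04)]
        print(cam,a,((proj(cam,world(lk,L))-off)*6).round().tolist())
P=lambda c:px(c,270,160,6)
# predicted tail at home, nose x=78 / 70
for nx in(66,70,74,78):
    w=world(lk,[[nx/1000-.15,s*.03,.012] for s in(1,-1)]+[[nx/1000-.137,0,.066]])
    print(nx,((proj("side",w)-[270,160])*6).round().tolist())
E
python3 -c "
import cv2
im=cv2.imread('pics/s11_full.png');cv2.imwrite('pics/s11z.png',cv2.resize(im[170:240,280:350],None,fx=8,fy=8,interpolation=cv2.INTER_CUBIC))
im=cv2.imread('pics/t11_full.png');cv2.imwrite('pics/t11z.png',cv2.resize(im[125:155,240:270],None,fx=16,fy=16,interpolation=cv2.INTER_CUBIC))"
```

```text
top 0 [[213.0, 365.0], [229.0, 320.0], [235.0, 305.0]]
top 0.7 [[213.0, 365.0], [195.0, 321.0], [188.0, 306.0]]
top 0.8 [[213.0, 365.0], [190.0, 323.0], [182.0, 309.0]]
top 0.9 [[213.0, 365.0], [186.0, 325.0], [177.0, 312.0]]
top 1.0 [[213.0, 365.0], [182.0, 328.0], [171.0, 316.0]]
top 1.1 [[213.0, 365.0], [178.0, 331.0], [166.0, 320.0]]
side 0 [[359.0, 198.0], [421.0, 202.0], [442.0, 204.0]]
side 0.7 [[359.0, 198.0], [406.0, 172.0], [421.0, 163.0]]
side 0.8 [[359.0, 198.0], [402.0, 168.0], [416.0, 158.0]]
side 0.9 [[359.0, 198.0], [397.0, 165.0], [409.0, 154.0]]
side 1.0 [[359.0, 198.0], [392.0, 162.0], [403.0, 150.0]]
side 1.1 [[359.0, 198.0], [387.0, 159.0], [396.0, 147.0]]
66 [[75.0, 299.0], [68.0, 395.0], [104.0, 277.0]]
70 [[83.0, 300.0], [76.0, 395.0], [112.0, 278.0]]
74 [[91.0, 301.0], [84.0, 396.0], [121.0, 279.0]]
78 [[99.0, 301.0], [93.0, 397.0], [129.0, 279.0]]
```

View pics/t11z.png

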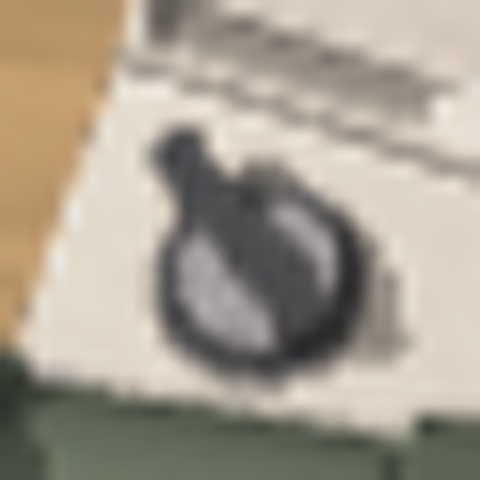

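View pics/s11z.png

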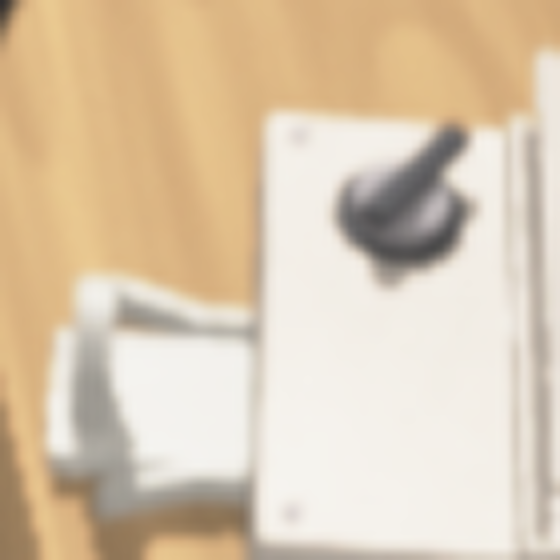

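```bash
python3 -c "
import cv2,numpy as np
a=cv2.imread('pics/top0.png')[125:155,240:270];b=cv2.imread('pics/t11_full.png')[125:155,240:270]
c=cv2.imread('pics/side0.png')[175:215,310:350];d=cv2.imread('pics/s11_full.png')[175:215,310:350]
r=lambda i,s:cv2.resize(i,(390,390),interpolation=cv2.INTER_CUBIC)
cv2.imwrite('pics/cmp.png',np.hstack([r(a,1),r(b,1)]))
cv2.imwrite('pics/cmp2.png',np.hstack([r(c,1),r(d,1)]))"
python3 - <<'E'
from kfit import *
lk=(.6537,-.0126,-.2344)
for cam,off,s in(("top",(240,125),13),("side",(310,175),9.75)):
    for a in(0,.8,.9,1.):
        L=[[.049+r*np.cos(a),.052+r*np.sin(a),.08] for r in(-.02,0,.04)]
        q=((proj(cam,world(lk,L))-off+.5)*s-.5); d=q[2]-q[1]
        print(cam,a,q.round().tolist(),np.degrees(np.arctan2(d[0],-d[1])).round(1))
E
```

```text
top 0 [[186.0, 277.0], [209.0, 210.0], [254.0, 79.0]] 19.1
top 0.8 [[242.0, 272.0], [209.0, 210.0], [141.0, 87.0]] -28.7
top 0.9 [[249.0, 269.0], [209.0, 210.0], [128.0, 94.0]] -34.6
top 1.0 [[255.0, 265.0], [209.0, 210.0], [117.0, 103.0]] -40.4
side 0 [[132.0, 170.0], [199.0, 175.0], [334.0, 185.0]] 94.3
side 0.8 [[152.0, 208.0], [199.0, 175.0], [291.0, 111.0]] 55.1
side 0.9 [[157.0, 212.0], [199.0, 175.0], [281.0, 104.0]] 48.9
side 1.0 [[163.0, 215.0], [199.0, 175.0], [270.0, 97.0]] 42.3
```

View pics/cmp.png

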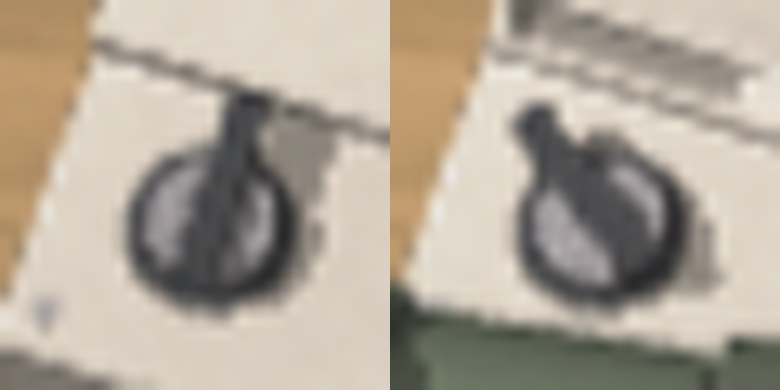

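View pics/cmp2.png

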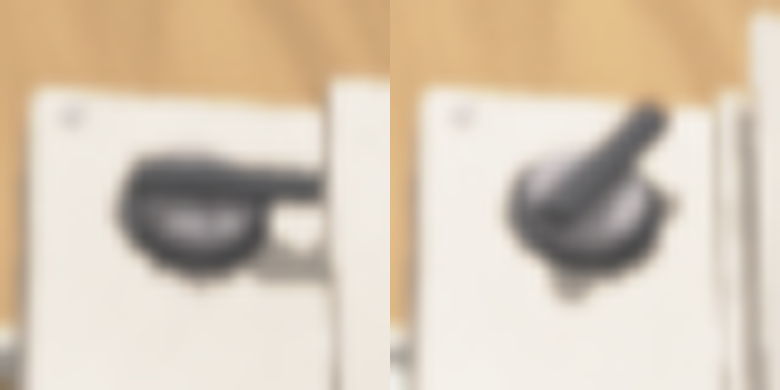

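Run:
```python
from workcell import workorder
print(workorder.job_done())
```

```text
the job is handed in; nothing more can be done
None
```

The lock is open: key_a, the key with the slot on the left, was the first one I tried and it was the right one. I gripped it by the bow, slid it into the mouth and past the post, and pushed it onto the end stop with about 25 N. Then I released it and backed the gripper away. I handed the job in after about 10 s of the 72 s; `job_done` gave no verdict.

**Last checks:**
- **Key in the lock:** the tail in the side view fits the nose being about 78 mm inside the mouth, lying level.
- **Latch and lid:** the lid is visibly ajar. My best estimate of the latch angle is about 0.9 rad.
- **Disagreement:** one cruder reading of the latch bar in the top view gave only about 0.82 rad, close to the 0.8 limit. The other readings gave 0.89 to 0.95 rad. I did not push again, because the key was already hard against the stop.
- **Other objects:** I never touched key_b, key_c, the jar, the dish or the containers. I did not check their positions again in a final picture.
- **Gripper:** it was clear of everything, with external force near zero.

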